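# Hold the reading lens at its focal height over the chip

## Task

Pull the reading lens up out of its pen cup and hold it, level, over the small circuit board on the inspection stand: the middle of the glass straight above the board's black chip, and at the same height as the tip of the pointer on the stand's scale post. Do not touch the board or shift the pointer, and leave everything else on the desk where it is. Finish while still holding the lens there, steady, in the gripper and clear of the stand; do not put it down or let it go.

Things in the scene. Friction and masses are not known exactly. Their poses are not given: they have to be found in the camera images.
- lens_grip (a point): Reading lens (about 0.1 kg): black square handle, 176 mm long, upright in a cup, leaning up to 2 degrees; a round lens stands out sideways from it, level when the handle is upright. This point: on the handle's axis, 140 mm above its foot, good to grip; x points to the lens, z up the handle. Handle 18 x 18 mm (faces square to x and y), from 62 mm above the foot; 22 x 22 mm below.
- lens_centre (a point): Middle of the lens's glass, half-way through its 10 mm thick steel ring (60 mm outside diameter): 75 mm along x from the handle's axis, 80 mm above the foot and so 60 mm below lens_grip. Same axes; z is square to the glass. The ring's arm leaves the handle at this height.
- cup0: one of three like square pen cups, fixed to the desk, 32 x 32 mm outside, 24 x 24 mm inside, 66 mm tall; origin at the centre of its underside; the floor inside is 4 mm up. This one holds the reading lens; its foot stands 62 mm below the rim.
- cup1: one of three like square pen cups, fixed to the desk, 32 x 32 mm outside, 24 x 24 mm inside, 66 mm tall; origin at the centre of its underside; the floor inside is 4 mm up. It holds the marker or the glue stick.
- cup2: one of three like square pen cups, fixed to the desk, 32 x 32 mm outside, 24 x 24 mm inside, 66 mm tall; origin at the centre of its underside; the floor inside is 4 mm up. It holds the marker or the glue stick.
- stand: White inspection stand fixed to the desk, base 150 x 90 x 10 mm; origin on the desk below the middle of its black rubber pad (base from 55 mm behind to 95 mm ahead of it in x). A steel scale post, 6 x 16 mm, 166 mm tall, stands 85 mm from the origin along the stand's x and carries a black pointer. z up.
- pointer_tip (a point): Tip of the black pointer that marks the focal height, 105 to 150 mm above the desk (differs each time). The tip is 56 mm from the stand's origin along the stand's x, reaching from the post towards the board. Its 14 mm tall slide block is centred at the same height. It slides stiffly up and down the post (about 3 N) and stays where it is.
- chip (a point): Top centre of the 13 mm square black chip in the middle of the loose green circuit board (44 x 30 mm, 30 g) lying on the stand's pad, within about 12 mm of the pad's middle; the chip's top is 17 mm above the desk.
- marker: Bystander: upright round marker pen, 22 mm across, 118 mm long, standing in one of the other two cups; origin at the centre of its underside.
- glue: Bystander: upright round glue stick, 21 mm across, 100 mm tall, standing in one of the other two cups; origin at the centre of its underside.
- mug: Bystander: white mug, 76 mm across, 90 mm tall; origin at the centre of its underside.
- eraser: Bystander: white eraser, 45 x 22 x 13 mm; origin at the centre of its underside.
- spare: Bystander: spare green circuit board without a chip in the middle, 44 x 30 x 8 mm, lying on the desk top near the robot; origin at the centre of its underside.
- earcase: Bystander: white earphone case, 48 x 60 x 24 mm; origin at the centre of its underside.
- notes: Bystander: block of note paper, 76 x 76 x 22 mm; origin at the centre of its underside.

How it is judged:
On the way:
1. the lens is pulled clear of its cup and held in the gripper (z of lens_grip in the frame of cup0 above 0.21 m and contact force between lens and the fingers above 1 N), for 0.1 s.
At the end, for the whole second after the job is handed in: The lens is held in the gripper, at rest (under 20 mm/s), its glass centre within 10 mm sideways of the chip's centre and within 8 mm of the pointer tip's height, level within 5.7 degrees, not touching the stand, pointer or board (horizontal distance between lens_centre and chip below 0.01 m and z of lens_centre in the frame of pointer_tip between -0.008 and 0.008 m and angle between lens_centre's own z axis and vertical below 0.1 rad and linear speed of lens below 0.02 m/s and contact force between lens and the fingers above 1 N and contact force between lens and stand below 0.1 N and contact force between lens and board below 0.1 N); the arm keeps its last pose, push and grip.
It fails at once if the board is shifted by more than 5 mm (distance of chip from where it was at the start of the episode above 0.005 m).
It fails at once if the board is touched by the lens, gripper or arm (contact force between board and lens above 0.5 N or contact force between board and the fingers above 0.5 N or contact force between board and the arm above 0.5 N).
It fails at once if the pointer is pushed more than 4 mm along its post (distance of pointer_tip from where it was at the start of the episode above 0.004 m).
It fails at once if another thing on the desk is moved by more than 20 mm (distance of any of marker, glue, mug, eraser, spare, earcase, notes from where it was at the start of the episode above 0.02 m).
It also fails if it takes over 42 s, if anything falls off the work surface, if the arm or the gripper's body presses on something with over 40 N, if the wrist force passes 120 N, or if a joint passes its speed limit or range.

## Robot

A 6-joint arm with a two-finger parallel gripper is mounted at the origin on the work surface. World frame = base frame: x ahead of the robot, y to its left, z up, the work surface at z = 0. Lengths are in m, angles in rad, forces in N, time in s.
With the tool pointing down it reaches from about 0.25 to 0.775 m from the base axis. Payload 4 kg.
Tool frame: the origin (TCP) lies at the centre of the arm's flange, where the gripper is bolted on; the fingertips stand 199 mm ahead of it and the grasp point (between the pads) lies 180 mm ahead of it (robot.tcp_to_tips is the z of the fingertips in the tool frame, in m); z points along the fingers, y is the line along which they close (so a half turn about z gives the same grasp; the last joint's range is limited). The gripper opens to 94 mm and grips with 3 to 60 N. Pads are 16 mm wide; open, the fingers measure 119 mm over their backs; the gripper's body (75 mm by 177 mm) begins 78 mm behind the grasp point.
Start: joints at [-1.33, 0.087, 1.371, -0, 1.684, -0.103], TCP at [0.185, -0.518, 0.405] pointing down, gripper open.
Joint ranges: [-3.1, 3.1], [-0.76, 2.03], [0.27, 2.55], [-1.08, 4.22], [0.17, 2.65], [-2.57, 2.57]. Speed limits (rad/s): [2.79, 2.79, 3.14, 3.14, 3.14, 3.14].

## Interface

Orientations are given as [roll, pitch, yaw] about the fixed x, y, z axes, in that order (R = Rz(yaw) Ry(pitch) Rx(roll)).
In Python, from bench import robot gives the robot as it stands.
- The arm moves only by the tool play_rows, never from a script. Its arguments are lists of equal length, an entry for each row: "translation": the shift along the tool's x, y, z scaled (see below), a list of three; "twist": the turn, a rotation vector about the tool's x, y, z scaled (see below), a list of three; "gripper": the opening, from -1 (shut) to 1 (fully open). A call has 1 to 8 rows; each row shifts and turns the commanded pose from where the row before left it, along the tool's axes as they then stand; what a row does not reach is not made up. The controller multiplies each number of a shift by 0.04 m and each number of a turn by 0.1 rad. A row lasts 1/10 s, in which the tool goes at most 50 mm and 8.59 degrees, less where a joint would pass 70% of its speed; a pose out of reach is approached as far as the arm can. A call with a number of a shift or a turn outside -1 to 1 is refused whole. A call with a gripper value outside its range is refused whole. The fingers move at their own pace and stop on an object; the grip force is fixed at half the most. Time passes only in rows, so rows that do not move let the fingers close. It gives the time, the measured TCP pose, the force, the opening and the grip force at its end, in the units of the state.
- robot.get_obs(): the state, without advancing time (a new reading comes with each control period).
- robot.snapshot(name): name is "scene" or "top" or "wrist"; returns the picture (400x640x3 uint8, red, green, blue); there is no depth.
- robot.camera_model(name): a dict with "camera_matrix" (3x3 intrinsics, pixels), "k1" (the pictures are not rectified: a ray, as slopes to the right and down, at radius r is drawn at 1 + k1 r^2 times it, then the intrinsics apply), "rvec" (rotation vector, rad) and "tvec" (3), from world to camera coordinates, as OpenCV has them. Camera axes: x right, y down, z forward; pixel columns grow to the right and rows downward; lengths in m; the calibration is good to about 2 mm. A picture is of the moment at which its call begins: read the wrist's pose just before it. camera_model takes no time and is no camera call; for the wrist camera it gives the pose at the moment of the call.
- robot.close_job(): hands the job in; it is judged then, once.
Trained networks look in the newest picture that a camera, given by its name, has taken for a name from the list of things; names that differ only in an ending like _2 or _b are one class to them, and where a whole thing is asked for, a point or a joint stands for the part that bears it (a point fixed in the world has none). Each returns a list of dicts, best first, with "score" (0 to 1); they miss things now and then, are a little off and sometimes report something else, mostly with a low value. They report only what shows in the picture. A call takes as long as a camera call.
- robot.recognise(name, camera): "centre" ([x, y, z] in m, in world coordinates, good to about 4 mm: the middle of the surface that is visible of it).
- robot.spot_point(name, camera): "centre" ([x, y, z] in m, in world coordinates, good to about 4 mm: a listed point, or the origin of a listed thing).
The state is a dict: "time": time; "joint_positions": joint angles; "qvel": joint speeds; "joint_torque": joint torques, N m; "tool_pos": TCP position; "ee_rot": TCP orientation; "wrist_force": force on the tool from outside, world axes, zero at the start; "wrist_torque": the same for the moment, N m; "width": finger opening in m; "finger_force": force on a finger pad.
Only numpy, scipy, OpenCV 4.12 (cv2) and the standard library are available. Lean on these libraries where they do the work, as an engineer would, in place of code of your own. Each camera call takes 0.05 s, during which the arm holds its last target. There are 200 camera calls.

## Working session

There is one attempt and no reset: what is moved stays moved. The work goes in short steps, Python scripts to look and compute and a tool call to move; the robot and the scene stay as the last step left them, time stands still between calls to the robot, and variables do not carry over. Pictures are saved under pics/ and viewed, at most 10 in all, crops included, and the job is handed in when it is done.

Besides the shell and the picture viewer there is one more tool, called after "Call:" as a command line: name --argument value ..., lists and objects as JSON in quotes. play_rows: Moves the arm, as the interface text tells. Its arguments: {"type":"object","properties":{"translation":{"type":"array","items":{"type":"array","items":{"type":"number","minimum":-1,"maximum":1}}},"twist":{"type":"array","items":{"type":"array","items":{"type":"number","minimum":-1,"maximum":1}}},"gripper":{"type":"array","items":{"type":"number"}}},"required":["translation","twist","gripper"]}

```bash
mkdir -p pics
cat > h.py <<'E'
from bench import robot
import numpy as np, cv2
from scipy.spatial.transform import Rotation as R
def snap(cam,fn=None):
    im=robot.snapshot(cam)
    if fn: cv2.imwrite('pics/'+fn,im[:,:,::-1])
    return im
def proj(cam,P):
    m=robot.camera_model(cam);K=np.array(m['camera_matrix'])
    return cv2.projectPoints(np.array(P,float).reshape(-1,1,3),np.array(m['rvec'],float),np.array(m['tvec'],float),K,np.array([m['k1'],0,0,0],float))[0].reshape(-1,2)
def ray(cam,uv):
    m=robot.camera_model(cam);K=np.array(m['camera_matrix'])
    p=cv2.undistortPoints(np.array(uv,float).reshape(-1,1,2),K,np.array([m['k1'],0,0,0],float)).reshape(-1,2)
    Rm=cv2.Rodrigues(np.array(m['rvec'],float))[0];t=np.array(m['tvec'],float).ravel()
    return -Rm.T@t, np.c_[p,np.ones(len(p))]@Rm
def onz(cam,uv,z):
    o,d=ray(cam,uv); return o+d*((z-o[2])/d[:,2])[:,None]
E
python3 - <<'E'
from h import *
o=robot.get_obs();print(o)
a=snap('scene','s0.png');b=snap('top','t0.png')
cv2.imwrite('pics/both.png',cv2.resize(np.vstack([a,b]),(800,1000))[:,:,::-1])
for c in ('scene','top'):
  for n in ['lens_grip','lens_centre','cup0','cup1','cup2','stand','pointer_tip','chip','marker','glue','mug','eraser','spare','earcase','notes']:
    r=robot.spot_point(n,c); print(c,n,[(np.round(x['centre'],3).tolist(),round(x['score'],2)) for x in r[:2]])
E
```

```text
{'time': 0.0, 'joint_positions': array([-1.33008151e+00,  8.79533987e-02,  1.37223226e+00, -1.75025448e-05,
        1.68360757e+00, -1.03059839e-01]), 'qvel': array([ 1.02496779e-03,  1.06469624e-03,  1.97058598e-05,  1.37489403e-03,
        2.64040163e-03, -7.64814967e-04]), 'joint_torque': array([-2.12682258e-03, -3.40186250e+01, -3.02430224e+01,  7.15749850e-02,
        3.29425279e-02, -1.91505642e-04]), 'tool_pos': array([ 0.1853611 , -0.51770546,  0.40351574]), 'ee_rot': array([-3.13940196e+00, -2.09086331e-04,  3.43772473e-01]), 'wrist_force': array([-0.32086953, -0.99236919, -0.1531545 ]), 'wrist_torque': array([-0.00516175, -0.02208034,  0.01132321]), 'finger_force': 0.0, 'width': 0.09411074507021426}
scene lens_grip [([0.492, 0.048, 0.141], 0.81)]
scene lens_centre [([0.571, 0.018, 0.083], 0.8)]
scene cup0 [([0.554, 0.171, 0.0], 0.79), ([0.496, 0.297, 0.0], 0.7)]
scene cup1 [([0.554, 0.171, 0.0], 0.79), ([0.496, 0.297, 0.0], 0.7)]
scene cup2 [([0.554, 0.171, 0.0], 0.79), ([0.496, 0.297, 0.0], 0.7)]
scene stand [([0.544, -0.228, -0.001], 0.56)]
scene pointer_tip [([0.498, 0.3
[... 526 characters left out ...]

top cup0 [([0.56, 0.172, 0.004], 0.62), ([0.498, 0.044, 0.001], 0.56)]
top cup1 [([0.56, 0.172, 0.004], 0.62), ([0.498, 0.044, 0.001], 0.56)]
top cup2 [([0.56, 0.172, 0.004], 0.62), ([0.498, 0.044, 0.001], 0.56)]
top stand [([0.543, -0.231, 0.0], 0.8)]
top pointer_tip [([0.598, -0.244, 0.132], 0.57)]
top chip [([0.543, -0.225, 0.018], 0.59)]
top marker [([0.497, 0.297, 0.002], 0.65)]
top glue [([0.556, 0.171, 0.003], 0.53)]
top mug [([0.75, 0.091, 0.001], 0.85)]
top eraser [([0.391, 0.018, -0.002], 0.53), ([0.378, -0.086, 0.0], 0.52)]
top spare [([0.39, 0.015, 0.002], 0.65)]
top earcase [([0.379, 0.152, -0.0], 0.89)]
top notes [([0.731, 0.321, -0.004], 0.87), ([0.378, 0.151, -0.002], 0.31)]
```

View pics/s0.png

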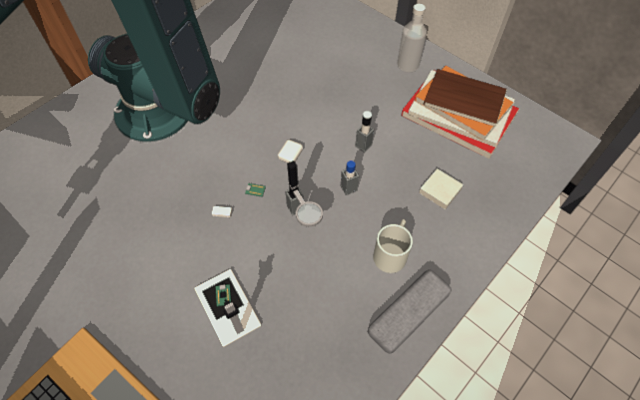

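View pics/t0.png

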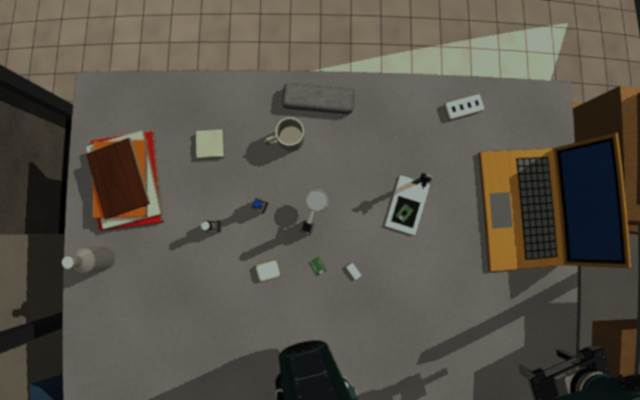

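The scene picture shows the lens handle at about (292,180) with its ring at (309,214), and the stand at (228,305) with its pointer near (232,310). The lens already points away from the robot, so I can lift it and carry it across without turning it. I'll close the gripper along the lens x axis (yaw about 1.23).

Call:
play_rows --translation '[[0.75, -0.67, -0.05], [0.75, -0.67, -0.05], [0.75, -0.67, -0.05], [0.75, -0.67, -0.05], [0.75, -0.67, -0.05], [0.75, -0.67, -0.05], [0.75, -0.67, -0.05], [0.75, -0.67, -0.05]]' --twist '[[0, 0, 0], [0, 0, 0], [0, 0, 0], [0, 0, 0], [0, 0, 0], [0, 0, 0], [0, 0, 0], [0, 0, 0]]' --gripper '[1, 1, 1, 1, 1, 1, 1, 1]'

```text
time: 2.4
tool_pos: [0.3394, -0.2335, 0.421]
ee_rot: [3.141, -0.001, 0.343]
wrist_force: [-0.3, -0.5, 0.2]
width: 0.0937
finger_force: 0.0
```

Call:
play_rows --translation '[[0.75, -0.67, -0.05], [0.75, -0.67, -0.05], [0.75, -0.67, -0.05], [0.75, -0.67, -0.05], [0.75, -0.67, -0.05], [0.75, -0.67, -0.05], [0.75, -0.67, -0.05], [0.75, -0.67, -0.05]]' --twist '[[0, 0, 0], [0, 0, 0], [0, 0, 0], [0, 0, 0], [0, 0, 0], [0, 0, 0], [0, 0, 0], [0, 0, 0]]' --gripper '[1, 1, 1, 1, 1, 1, 1, 1]'

```text
time: 3.2
tool_pos: [0.4932, 0.0494, 0.4369]
ee_rot: [3.141, -0.001, 0.344]
wrist_force: [-0.1, -0.6, -0.2]
width: 0.0942
finger_force: 0.0
```

Call:
play_rows --translation '[[0, 0, 0], [0, 0, 0], [0, 0, 0], [0, 0, 0], [0, 0, 0], [0, 0, 0], [0, 0, 0], [0, 0, 0]]' --twist '[[0, 0, -1], [0, 0, -1], [0, 0, -1], [0, 0, -1], [0, 0, -1], [0, 0, -1], [0, 0, -1], [0, 0, -1]]' --gripper '[1, 1, 1, 1, 1, 1, 1, 1]'

```text
time: 4.0
tool_pos: [0.4927, 0.0477, 0.4367]
ee_rot: [3.141, 0.0, 1.148]
wrist_force: [0.3, 0.0, 0.4]
width: 0.094
finger_force: 0.0
```

Call:
play_rows --translation '[[0, 0, 0], [0, 0, 0], [0, 0, 0]]' --twist '[[0, 0, -0.86], [0, 0, 0], [0, 0, 0]]' --gripper '[1, 1, 1]'

```text
time: 4.3
tool_pos: [0.4927, 0.0477, 0.4367]
ee_rot: [3.141, 0.0, 1.228]
wrist_force: [0.1, 0.9, 0.5]
width: 0.0936
finger_force: 0.0
```

Run:
```python
from h import *
o=robot.get_obs();print(o['time'],o['tool_pos'],o['ee_rot'],o['joint_positions'])
a=snap('wrist','w1.png')
for c in ('wrist',):
  for n in ['lens_grip','lens_centre','cup0']:
    r=robot.spot_point(n,c); print(c,n,[(np.round(x['centre'],3).tolist(),round(x['score'],2)) for x in r[:2]])
print(proj('wrist',[[.495,.046,.18],[.568,.021,.084]]))
```

```text
4.3 [0.49274487 0.04766298 0.43669259] [3.14145022e+00 4.62691803e-05 1.22793264e+00] [-1.81266487e-02 -3.98615911e-02  1.43756698e+00 -9.06470050e-05
  1.74376704e+00  3.24721432e-01]
wrist lens_grip [([0.5, 0.041, 0.142], 0.93)]
wrist lens_centre [([0.568, 0.022, 0.086], 0.56)]
wrist cup0 [([0.497, 0.042, 0.005], 0.86), ([0.554, 0.173, -0.002], 0.67)]
[[321.37389223 213.57955436]
 [389.86481565 189.36248934]]
```

View pics/w1.png

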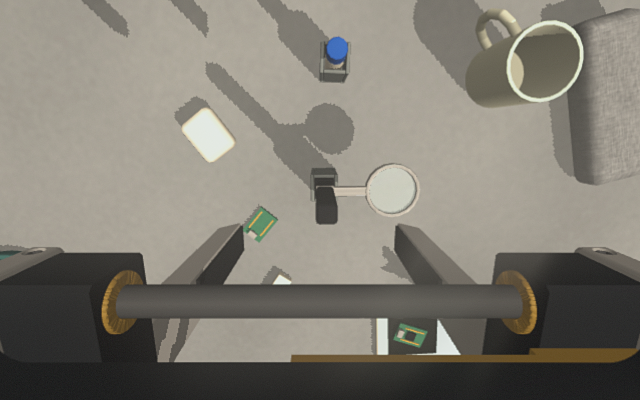

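The wrist picture shows the handle at about (316–337, 168–223), the ring centred near (391,190) and the cup at (324,180). The arm runs level across the image. Next I'll measure with subpixel edges.

Run:
```python
from h import *
im=cv2.imread('pics/w1.png')
c=im[150:240,300:430]; cv2.imwrite('pics/c1.png',cv2.resize(np.clip(c.astype(float)*1.6,0,255).astype('uint8'),None,fx=6,fy=6,interpolation=cv2.INTER_CUBIC))
from itertools import product
# ring fit: outer top edge z=.089
P=onz('wrist',[[391.5,190.0]],.084);print(P)
g=im.sum(2)
for r in (195,205,215): print(r,g[r,308:345].tolist())
for cc in (322,327,332): print(cc,g[195:235,cc].tolist())
# predicted outline for pose hypothesis
x0,y0,yaw=.497,.043,-.31
Rz=R.from_euler('z',yaw).as_matrix()
for z in (.18,.144,.066): print(z,np.round(proj('wrist',[Rz@[sx*.009,sy*.009,0]+[x0,y0,z] for sx,sy in product((-1,1),(-1,1))]),1).tolist())
```

```text
[[0.56951107 0.019695   0.084     ]]
195 [476, 478, 398, 375, 425, 456, 304, 186, 162, 169, 172, 170, 177, 167, 170, 174, 174, 169, 176, 176, 175, 172, 168, 170, 171, 160, 248, 513, 561, 551, 534, 535, 534, 528, 529, 533, 528]
205 [469, 468, 472, 478, 477, 482, 481, 349, 207, 174, 181, 183, 184, 180, 183, 182, 180, 189, 181, 188, 182, 184, 183, 191, 186, 191, 182, 179, 180, 353, 466, 481, 476, 480, 480, 482, 479]
215 [480, 471, 473, 474, 474, 481, 487, 357, 212, 171, 188, 189, 196, 197, 195, 191, 195, 197, 200, 194, 198, 198, 200, 203, 200, 200, 203, 196, 191, 293, 463, 489, 484, 480, 475, 478, 477]
322 [170, 170, 173, 171, 171, 174, 172, 174, 172, 184, 183, 191, 192, 199, 195, 201, 195, 192, 196, 199, 195, 200, 191, 195, 193, 192, 194, 188, 226, 367, 497, 494, 489, 486, 486, 490, 486, 490, 493, 488]
327 [176, 174, 172, 172, 176, 173, 174, 175, 177, 182, 188, 191, 198, 192, 199, 200, 194, 198, 192, 195, 194, 200, 195, 195, 199, 200, 196, 186, 219, 365, 495, 489, 484, 486, 482, 480, 483, 486, 481, 488]
332 [171, 165, 171, 175, 172, 170, 181, 181, 183, 186, 186, 190, 199, 202, 200, 202, 199, 197, 202, 204, 200, 197, 203, 202, 204, 204, 203, 193, 220, 362, 496, 494, 487, 490, 488, 489, 483, 483, 480, 478]
0.18 [[314.2, 227.1], [313.4, 205.7], [336.3, 226.4], [335.9, 205.0]]
0.144 [[314.7, 214.9], [314.1, 196.0], [334.1, 214.3], [333.7, 195.4]]
0.066 [[315.5, 196.6], [315.0, 181.6], [330.8, 196.2], [330.4, 181.1]]
```

View pics/c1.png

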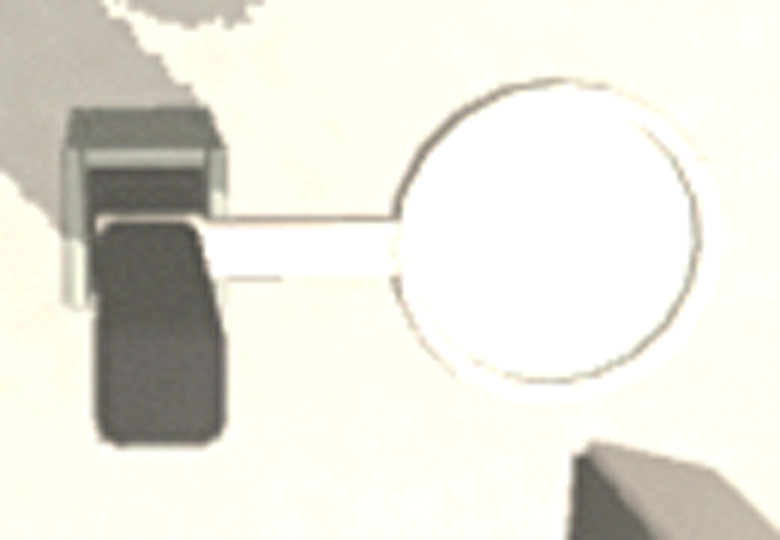

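Run:
```python
from h import *
T=onz('wrist',[[326.2,213.5]],.18)[0]; L=onz('wrist',[[391.5,190.0]],.084)[0]
A=onz('wrist',[[340,191.5],[366,191]],.084)
print(T,L,L-T,np.arctan2(*(L-T)[1::-1]),np.hypot(*(L-T)[:2]),np.arctan2(*(A[1]-A[0])[1::-1]))
o=robot.get_obs();M=R.from_euler('xyz',o['ee_rot']).as_matrix()
for tgt in (T,[.498,.0425,.18]): print(M.T@(np.array([tgt[0],tgt[1],.324])-o['tool_pos'])/.04)
```

```text
[0.498693  0.0447584 0.18     ] [0.56951107 0.019695   0.084     ] [ 0.07081807 -0.0250634  -0.096     ] -0.340156088984796 0.07512238510929742 -0.32178612210585983
[-0.01875232  0.16409577  2.81688482]
[-0.07775323  0.16669682  2.81688898]
```

Call:
play_rows --translation '[[-0.04, 0.165, 0], [0, 0, 0.4], [0, 0, 0.4], [0, 0, 0.4], [0, 0, 0.4], [0, 0, 0.4], [0, 0, 0.4], [0, 0, 0.4]]' --twist '[[0, 0, 0], [0, 0, 0], [0, 0, 0], [0, 0, 0], [0, 0, 0], [0, 0, 0], [0, 0, 0], [0, 0, 0]]' --gripper '[1, 1, 1, 1, 1, 1, 1, 1]'

```text
time: 5.3
tool_pos: [0.4988, 0.0437, 0.324]
ee_rot: [3.141, 0.0, 1.229]
wrist_force: [0.0, -0.1, -0.3]
width: 0.0937
finger_force: 0.0
```

Call:
play_rows --translation '[[0, 0, 0], [0, 0, 0], [0, 0, 0], [0, 0, 0], [0, 0, 0], [0, 0, 0], [0, 0, 0], [0, 0, 0]]' --twist '[[0, 0, 0], [0, 0, 0], [0, 0, 0], [0, 0, 0], [0, 0, 0], [0, 0, 0], [0, 0, 0], [0, 0, 0]]' --gripper '[-0.3, -0.4, -0.5, -0.6, -0.7, -0.8, -0.9, -1]'

```text
time: 6.1
tool_pos: [0.4984, 0.044, 0.3247]
ee_rot: [3.141, 0.0, 1.23]
wrist_force: [-0.5, -0.3, 0.2]
width: 0.0334
finger_force: 0.0
```

Call:
play_rows --translation '[[0, 0, 0], [0, 0, 0], [0, 0, 0], [0, 0, 0], [0, 0, 0], [0, 0, 0], [0, 0, 0], [0, 0, 0]]' --twist '[[0, 0, 0], [0, 0, 0], [0, 0, 0], [0, 0, 0], [0, 0, 0], [0, 0, 0], [0, 0, 0], [0, 0, 0]]' --gripper '[-1, -1, -1, -1, -1, -1, -1, -1]'

```text
time: 6.9
tool_pos: [0.4984, 0.044, 0.3246]
ee_rot: [-3.141, 0.0, 1.23]
wrist_force: [0.2, -0.4, -0.9]
width: 0.018
finger_force: 30.0
```

Call:
play_rows --translation '[[0, 0, -0.2], [0, 0, -0.3], [0, 0, -0.4], [0, 0, -0.4], [0, 0, -0.4], [0, 0, -0.5], [0, 0, -0.5], [0, 0, -0.4]]' --twist '[[0, 0, 0], [0, 0, 0], [0, 0, 0], [0, 0, 0], [0, 0, 0], [0, 0, 0], [0, 0, 0], [0, 0, 0]]' --gripper '[-1, -1, -1, -1, -1, -1, -1, -1]'

```text
time: 7.7
tool_pos: [0.4983, 0.044, 0.4514]
ee_rot: [3.139, -0.001, 1.23]
wrist_force: [-0.9, -0.9, -0.4]
width: 0.0179
finger_force: 30.0
```

Call:
play_rows --translation '[[0, 0, 0], [0, 0, 0], [0, 0, 0]]' --twist '[[0, 0, 0], [0, 0, 0], [0, 0, 0]]' --gripper '[-1, -1, -1]'

```text
time: 8.0
tool_pos: [0.4983, 0.044, 0.4477]
ee_rot: [-3.14, 0.001, 1.23]
wrist_force: [0.4, 0.6, -1.7]
width: 0.0177
finger_force: 30.0
```

Run:
```python
from h import *
o=robot.get_obs();print(o['time'],o['tool_pos'],o['ee_rot'],o['finger_force'],o['wrist_force'])
for c in ('wrist','scene','top'):
  im=snap(c,'g_%s.png'%c)
  for n in ['lens_grip','lens_centre','chip','pointer_tip','stand']:
    r=robot.spot_point(n,c); print(c,n,[(np.round(x['centre'],3).tolist(),round(x['score'],2)) for x in r[:2]])
```

```text
8.0 [0.49832181 0.04400144 0.44767256] [-3.13996877e+00  6.39564186e-04  1.22981785e+00] 29.98073637485504 [ 0.42931294  0.64107175 -1.69474821]
wrist lens_grip [([0.497, 0.042, 0.268], 0.68)]
wrist lens_centre [([0.568, 0.022, 0.208], 0.89)]
wrist chip []
wrist pointer_tip [([0.75, 0.091, -0.0], 0.72)]
wrist stand []
scene lens_grip [([0.494, 0.047, 0.267], 0.62)]
scene lens_centre [([0.567, 0.017, 0.21], 0.55)]
scene chip [([0.541, -0.223, 0.02], 0.55)]
scene pointer_tip [([0.6, -0.246, 0.131], 0.54)]
scene stand [([0.544, -0.228, -0.004], 0.97)]
top lens_grip []
top lens_centre []
top chip [([0.541, -0.228, 0.016], 0.59)]
top pointer_tip [([0.596, -0.248, 0.131], 0.48)]
top stand [([0.543, -0.228, -0.0], 0.62)]
```

View pics/g_wrist.png

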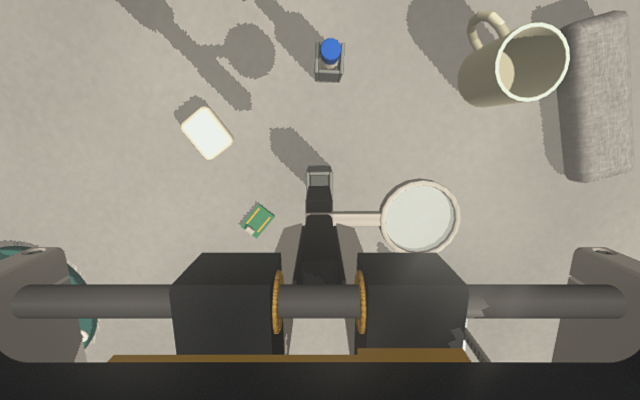

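The lens is held straight, with the ring at (419,217). I'll carry it level to above the chip.

Call:
play_rows --translation '[[-0.4, 0.1, 0], [-0.8, 0.18, 0], [-0.9, 0.21, 0], [-0.9, 0.21, 0], [-0.9, 0.21, 0], [-0.9, 0.21, 0], [-0.7, 0.17, 0], [-0.5, 0.12, 0]]' --twist '[[0, 0, 0], [0, 0, 0], [0, 0, 0], [0, 0, 0], [0, 0, 0], [0, 0, 0], [0, 0, 0], [0, 0, 0]]' --gripper '[-1, -1, -1, -1, -1, -1, -1, -1]'

```text
time: 9.7
tool_pos: [0.4709, -0.203, 0.4486]
ee_rot: [3.142, 0.0, 1.228]
wrist_force: [-0.2, 0.3, -1.8]
width: 0.0181
finger_force: 30.0
```

Call:
play_rows --translation '[[0, 0, 0.1], [0, 0, 0.2], [0, 0, 0.3], [0, 0, 0.2], [0, 0, 0.2], [0, 0, 0], [0, 0, 0], [0, 0, 0]]' --twist '[[0, 0, 0], [0, 0, 0], [0, 0, 0], [0, 0, 0], [0, 0, 0], [0, 0, 0], [0, 0, 0], [0, 0, 0]]' --gripper '[-1, -1, -1, -1, -1, -1, -1, -1]'

```text
time: 10.5
tool_pos: [0.4714, -0.201, 0.4092]
ee_rot: [3.141, 0.0, 1.23]
wrist_force: [0.0, -0.1, -1.2]
width: 0.0178
finger_force: 30.0
```

Run:
```python
from h import *
o=robot.get_obs();print(o['time'],o['tool_pos'],o['ee_rot'],o['finger_force'],o['wrist_force'])
ims=[]
for c in ('wrist','scene','top'):
  im=snap(c,'k_%s.png'%c);ims.append(im)
  for n in ['lens_grip','lens_centre','chip','pointer_tip']:
    r=robot.spot_point(n,c); print(c,n,[(np.round(x['centre'],3).tolist(),round(x['score'],2)) for x in r[:2]])
s=ims[1][250:350,170:300]
w=ims[0][130:330,240:500]
cv2.imwrite('pics/k.png',np.hstack([cv2.resize(w,(520,400)),cv2.resize(s,(280,400)) if 0 else np.vstack([cv2.resize(s,(280,215)),np.zeros((185,280,3),'uint8')])])[:,:,::-1])
cv2.imwrite('pics/ks.png',cv2.resize(s,(780,600),interpolation=cv2.INTER_CUBIC)[:,:,::-1])
```

```text
10.5 [ 0.47144873 -0.20095269  0.4092229 ] [3.14054630e+00 2.40272677e-04 1.23007730e+00] 29.980589747428894 [ 0.0219862  -0.12929011 -1.18415141]
wrist lens_grip [([0.471, -0.204, 0.229], 0.98)]
wrist lens_centre [([0.541, -0.226, 0.166], 0.65), ([0.546, -0.22, 0.015], 0.25)]
wrist chip [([0.542, -0.222, 0.015], 0.77)]
wrist pointer_tip [([0.602, -0.241, 0.129], 0.95), ([0.473, -0.202, 0.229], 0.63)]
scene lens_grip [([0.38, -0.086, 0.0], 0.4), ([0.542, -0.23, 0.0], 0.17)]
scene lens_centre [([0.541, -0.228, 0.169], 0.85)]
scene chip [([0.542, -0.222, 0.019], 0.73)]
scene pointer_tip [([0.602, -0.243, 0.131], 0.56), ([0.541, -0.223, 0.02], 0.3)]
top lens_grip [([0.471, -0.202, 0.23], 0.86)]
top lens_centre [([0.544, -0.222, 0.172], 0.66), ([0.749, 0.09, 0.002], 0.15)]
top chip [([0.543, -0.227, 0.019], 0.59), ([0.733, 0.322, -0.003], 0.29)]
top pointer_tip []
```

View pics/k_wrist.png

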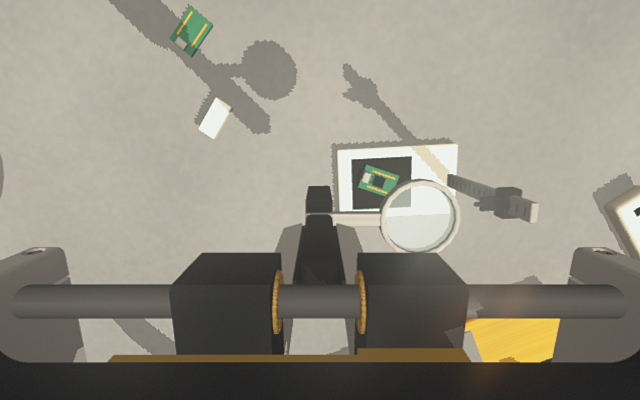

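View pics/ks.png

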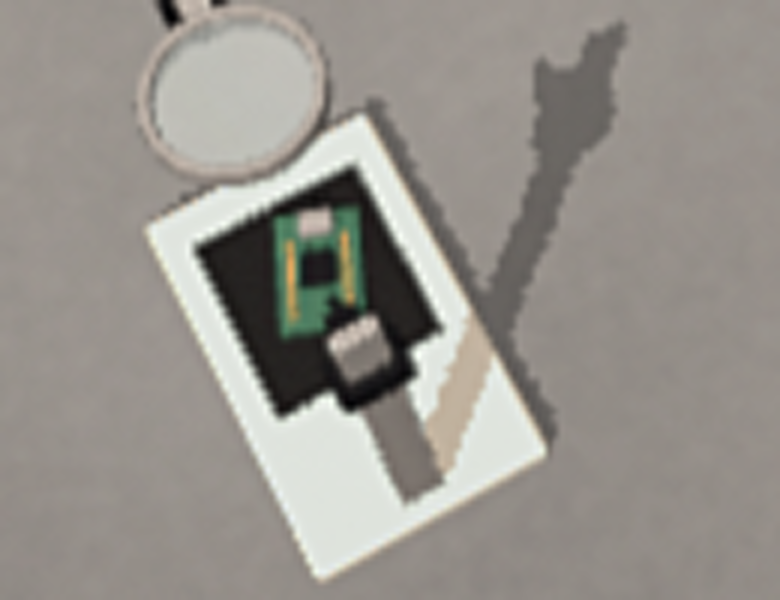

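In the wrist picture the chip is at (379,181), the pointer tip at about (449,179) and the ring centre at (419,216). In the scene picture the chip is at (223,294.5), the pointer tip at about (225.8,299.8) and the ring at (208.8,265.5). I'll triangulate these.

Run:
```python
from h import *
def tri(a,b):
    (o1,d1),(o2,d2)=ray('wrist',[a]),ray('scene',[b]); d1=d1[0];d2=d2[0]
    s=np.linalg.lstsq(np.c_[d1,-d2],o2-o1,rcond=None)[0]
    p,q=o1+s[0]*d1,o2+s[1]*d2; return np.round((p+q)/2,4),np.round(p-q,4)
print('chip',onz('wrist',[[379,181]],.017),onz('scene',[[223,294.5]],.017))
print('tip',tri([449,179],[225.8,299.8]))
print('lens',tri([419.5,216.5],[208.8,265.5]))
im=cv2.imread('pics/k_wrist.png');cv2.imwrite('pics/kw.png',cv2.resize(im[135:260,350:550],(800,500),interpolation=cv2.INTER_CUBIC))
```

```text
chip [[ 0.5430952  -0.22349311  0.017     ]] [[ 0.54510711 -0.22351949  0.017     ]]
tip (array([ 0.5936, -0.2327,  0.0964]), array([ 0.0074,  0.0125, -0.0011]))
lens (array([ 0.5437, -0.2253,  0.1684]), array([ 0.0002,  0.0003, -0.0001]))
```

View pics/kw.png

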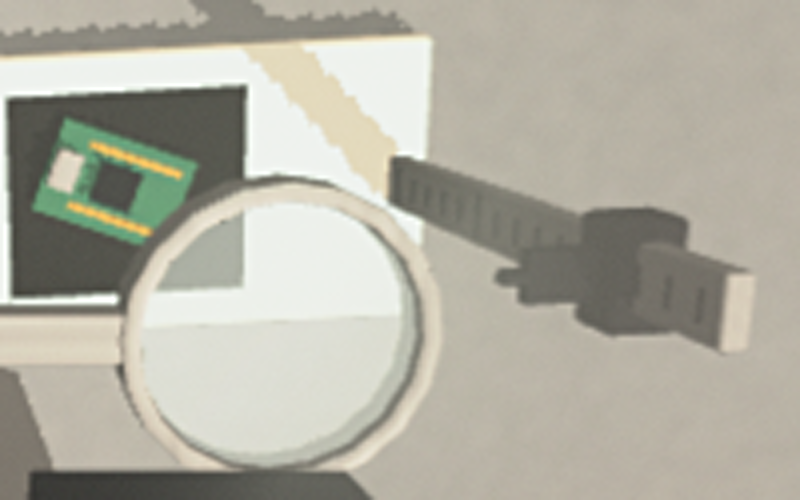

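The close view shows the real pointer tip at (474.5,204.2); the part I took for it before was the post's foot.

Run:
```python
from h import *
def tri(a,b):
    (o1,d1),(o2,d2)=ray('wrist',[a]),ray('scene',[b]); d1=d1[0];d2=d2[0]
    s=np.linalg.lstsq(np.c_[d1,-d2],o2-o1,rcond=None)[0]
    p,q=o1+s[0]*d1,o2+s[1]*d2; return np.round((p+q)/2,4),np.round(p-q,4)
print('tip',tri([474.5,204.2],[225.8,299.8]))
o=robot.get_obs();M=R.from_euler('xyz',o['ee_rot']).as_matrix()
print(M.T@(np.array([.5435,-.2240,.131])-[.5430,-.2258,.1686])/.04)
```

```text
tip (array([ 0.6019, -0.2446,  0.1293]), array([-0.0015, -0.0021,  0.0003]))
[ 0.04665765 -0.00330023  0.9399965 ]
```

Call:
play_rows --translation '[[0.05, 0, 0.1], [0, 0, 0.2], [0, 0, 0.2], [0, 0, 0.2], [0, 0, 0.16], [0, 0, 0.1], [0, 0, 0], [0, 0, 0]]' --twist '[[0, 0, 0], [0, 0, 0], [0, 0, 0], [0, 0, 0], [0, 0, 0], [0, 0, 0], [0, 0, 0], [0, 0, 0]]' --gripper '[-1, -1, -1, -1, -1, -1, -1, -1]'

```text
time: 12.05
tool_pos: [0.4721, -0.1992, 0.3704]
ee_rot: [3.141, 0.0, 1.23]
wrist_force: [-0.5, -0.2, -0.9]
width: 0.018
finger_force: 30.0
```

Call:
play_rows --translation '[[0, 0, 0], [0, 0, 0], [0, 0, 0], [0, 0, 0], [0, 0, 0]]' --twist '[[0, 0, 0], [0, 0, 0], [0, 0, 0], [0, 0, 0], [0, 0, 0]]' --gripper '[-1, -1, -1, -1, -1]'

```text
time: 12.55
tool_pos: [0.472, -0.1992, 0.3704]
ee_rot: [3.141, 0.0, 1.23]
wrist_force: [-0.2, 0.6, -0.8]
width: 0.0177
finger_force: 30.0
```

Run:
```python
from h import *
o=robot.get_obs();print(o['time'],o['tool_pos'],o['ee_rot'],o['finger_force'],o['wrist_force'])
ims=[]
for c in ('wrist','scene','top'):
  im=snap(c,'f_%s.png'%c);ims.append(im)
  for n in ['lens_grip','lens_centre','chip','pointer_tip']:
    r=robot.spot_point(n,c); print(c,n,[(np.round(x['centre'],3).tolist(),round(x['score'],2)) for x in r[:2]])
a=cv2.resize(ims[0][130:280,300:550],(800,480)); b=cv2.resize(ims[1][250:350,170:300],(520,400),interpolation=cv2.INTER_CUBIC)
cv2.imwrite('pics/f.png',np.hstack([cv2.resize(a,(400,400)),cv2.resize(b,(400,400))])[:,:,::-1])
```

```text
12.55 [ 0.47200579 -0.19918507  0.37037204] [3.14139529e+00 8.54073131e-05 1.22979988e+00] 29.98067557811737 [-0.22869973  0.58325747 -0.79025623]
wrist lens_grip [([0.472, -0.202, 0.189], 0.89)]
wrist lens_centre [([0.544, -0.224, 0.13], 0.84)]
wrist chip [([0.54, -0.224, 0.013], 0.82)]
wrist pointer_tip [([0.6, -0.241, 0.13], 0.67), ([0.392, 0.016, 0.005], 0.33)]
scene lens_grip []
scene lens_centre [([0.543, -0.226, 0.129], 0.82)]
scene chip [([0.541, -0.226, 0.018], 0.51)]
scene pointer_tip [([0.6, -0.245, 0.131], 0.51)]
top lens_grip [([0.472, -0.202, 0.191], 0.9), ([0.378, 0.153, 0.0], 0.72)]
top lens_centre [([0.541, -0.22, 0.132], 0.79), ([0.543, -0.228, 0.002], 0.44)]
top chip [([0.539, -0.226, 0.016], 0.64)]
top pointer_tip [([0.596, -0.246, 0.13], 0.46)]
```

View pics/f.png

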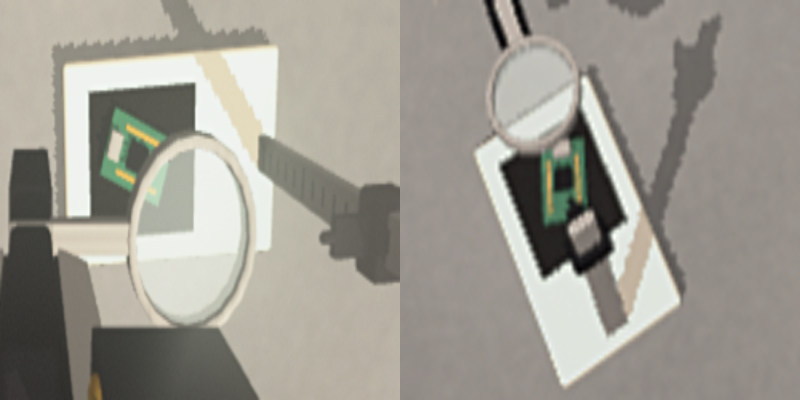

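The lens is held level over the chip. The lens centre is at about (0.543, -0.224, 0.130), the chip at (0.542, -0.225) and the pointer tip at height 0.130. The ring is clear of the pointer and the board, so I'm handing it in.

```bash
python3 -c "
from bench import robot
print(robot.close_job())"
```

```text
the job is handed in; nothing more can be done
None
```

I handed the job in with the lens held level and steady in the gripper, its glass centre about 1–2 mm sideways from the chip and within about 1 mm of the pointer tip's height by the camera estimates; the hand-in returned no verdict.

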